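Close the glue joint of a newel block with a one-hand clamp and keep it squeezed

ROBOT

A 6-joint arm with a two-finger parallel gripper is mounted at the origin on the work surface. World frame = base frame: x ahead of the robot, y to its left, z up, the work surface at z = 0. Lengths are in m, angles in rad, forces in N, time in s.
With the tool pointing down it reaches from about 0.425 to 0.95 m from the base axis. Payload 3.5 kg.
Tool frame: the origin (TCP) lies at the very end of the fingers, on their centre line; the grasp point (between the pads) lies 19 mm behind it; z points along the fingers, y is the line along which they close (so a half turn about z gives the same grasp; the last joint's range is limited). The gripper opens to 85 mm and grips with 20 to 120 N. Pads are 22 mm wide; open, the fingers measure 114 mm over their backs; the gripper's body (76 mm by 85 mm) begins 54 mm behind the grasp point. The pads swing forward as they close: fully open they stand 13 mm farther back than shut.
Start: joints at [1.137, 0.286, 1.577, -0, 1.279, -0.15], TCP at [0.189, 0.648, 0.231] pointing down, gripper open.
Joint ranges: [-2.77, 2.77], [-0.9, 2.22], [0.21, 2.48], [-1.53, 4.67], [0.24, 2.81], [-2.84, 2.84]. Speed limits (rad/s): [2.79, 2.79, 3.14, 3.14, 3.14, 3.14].

INTERFACE

Orientations are given as a unit quaternion [x, y, z, w].
In Python, from plant import ctrl, optics, sign_off gives the robot as it stands.
- The arm moves only by the shell command python3 -m creep 'ROWS' [FORCE]. ROWS is JSON, a list of rows, each an object of numbers: "x", "y", "z": the shift along the tool's x, y, z in mm; "rx", "ry", "rz": the turn, a rotation vector about the tool's x, y, z in degrees; "grip": the opening, from 0 (shut) to 1 (fully open). In form: [{"x": .., "y": .., "z": .., "rx": .., "ry": .., "rz": .., "grip": ..}, ...]. A call has exactly 10 rows; each row shifts and turns the commanded pose from where the row before left it, along the tool's axes as they then stand; what a row does not reach is not made up. A row lasts 1/12 s, in which the tool goes at most 41.7 mm and 7.16 degrees, less where a joint would pass 70% of its speed; a pose out of reach is approached as far as the arm can. A call with a gripper value outside its range is refused whole. The fingers move at their own pace and stop on an object; FORCE is the grip in N (left out, the last holds). Time passes only in rows, so rows that do not move let the fingers close, or fill a call up. It gives the time, the measured TCP pose, the force, the opening and the grip force at its end, in the units of the state.
- ctrl.get_state(): the state, without advancing time (a new reading comes with each control period).
- optics.read_camera(name): name is "scene" or "side" or "wrist"; returns a dict with "color" (400x640x3 uint8, blue, green, red), "K" (3x3 intrinsics, pixels), "R" (3x3) and "t" (3): a world point X has camera coordinates R X + t. Camera axes: x right, y down, z forward; pixel columns grow to the right and rows downward; lengths in m; the calibration is good to about 2 mm. The wrist camera is an equidistant fisheye: a pixel r from the principal point sees the ray r / f radians off the axis. A picture is of the moment at which its call begins. There is no depth.
- sign_off(): hands the job in; it is judged then, once.
The state is a dict: "time": time; "qpos": joint angles; "dq": joint speeds; "joint_efforts": joint torques, N m; "eef_pos": TCP position; "tcp_rot": TCP orientation; "contact_force": force on the tool from outside, world axes, zero at the start; "wrist_torque": the same for the moment, N m; "opening": opening from 0.0 (shut) to 1.0 (fully open); "finger_force": force on a finger pad.
Only numpy, scipy, OpenCV 4.12 (cv2) and the standard library are available. Lean on these libraries where they do the work, as an engineer would, in place of code of your own. Each camera call takes 0.05 s, during which the arm holds its last target. There are 200 camera calls.

TASK

Swing the raised wooden hold-down bar of the gluing jig down by its steel handle and set it gently on its stop over the two newel halves, without letting it drop. Then squeeze and let go the trigger of the one-hand clamp against its handle, again and again, until both jaws bear on the wood and the joint is shut, with the far jaw's thick soft rubber pad plainly pressed in, but never by more than half its thickness. Finish holding: the program ends with the trigger still squeezed in the gripper and the block tight in the clamp; leave the glue bottle, mallet, square and finial where they are.

Things in the scene. Friction and masses are not known exactly. Their poses are not given: they have to be found in the camera images.
- jig: Gluing jig: 18 mm plywood base board (215 x 345 mm) screwed to the bench; its place and yaw differ between runs. Origin: on the bench, below the middle of the newel halves; x to the wooden rear block (52 mm high, on the board) that carries the hinge and is the hold-down's stop; y along the clamp's bar, from the handle's side to the far jaw; z up.
- caul (a joint): Hold-down bar (caul), in rad: 0 = level, down on its stop 2 mm above the halves; grows as it is raised (1.1 to 1.4 at the start; the end of its swing is 1.65). Wooden bar 150 x 60 x 18 mm, 0.22 kg with its handle. Its hinge is stiff enough to hold it above about 1.05 rad; let go lower down it falls.
- caul_hinge (a point): Axis of the hold-down's hinge, 92 mm along the jig's x and 79 mm above the bench; the axis is parallel to the jig's y. Does not move in a run.
- caul_handle (a point): Middle of the hold-down's handle: a round steel rod 10 mm thick, 60 mm long, parallel to the jig's y, 185 mm from the hinge axis; front of a loop on the bar's free end with 30 mm free between rod and wood, 50 mm between the arms. At joint value q: 185*cos(q) mm before the hinge (against the jig's x), 185*sin(q) mm above it.
- clamp: One-hand ratchet bar clamp, grey with a dark steel bar, lying on its side in saddles where it slides along the jig's y (up to 30 mm each way, 2 N friction): squeezed, it centres between the fingers. Origin: on the bar's axis, 43 mm above the bench, in the near pad's face plane. Axes as the jig. Handle: 28 mm thick, x -125 to -20, y -85 to -64 mm. Housing: x over -23 mm, top 60 mm above the bench.
- trigger (a joint): Trigger, in rad: 0 = let go, 0.23 = fully squeezed (stop). Upright pivot at x = 34, y = -40 mm of the clamp; a spring returns it (3 to 5 N at the fingers). Each squeeze past 0.2 draws the bar one 6 mm tooth; a smaller one gains nothing; it must come back below 0.03 before the next. Let go under load the bar gives back 2 mm. 1 N here gives 2.5 N at the jaws, less spring and 4 N bar friction.
- trigger_front (a point): Where a finger squeezes the trigger: middle of its front face (towards the far jaw), 24 mm thick (z), 65 mm before the bar's axis. At rest 65 mm from handle_back along the jig's y; fully squeezed the fingers stand about 45 mm apart. At least 40 mm is free in front of it and behind the handle.
- handle_back (a point): Back face of the clamp's handle opposite the trigger, 65 mm before the bar's axis, 43 mm above the bench. One finger goes here, the other on trigger_front, from above.
- bar (a joint): How far the bar with the far jaw has been drawn in, in m (2 to 18 mm at the start): the opening between the pads is 0.130 m minus this value, plus the pad's give. With the joint shut between both jaws it reads 0.040 plus the pad's give.
- pad (a joint): How far the far jaw's black rubber pad is pressed in, in m (pad 22 mm thick; 0 = not pressed, half its thickness = 0.011). It gives 1 mm for each 3 N; once it bears, each further full stroke adds up to 6 mm.
- near_pad_face (a point): Middle of the face of the near jaw's thin hard pad (34 x 28 mm), facing along +y.
- far_pad_face (a point): Middle of the face of the far jaw's soft pad (34 x 28 mm), facing along -y.
- half_near: Loose pine half of a newel block, on the near jaw's side; 80 (x) x 45 (y) x 50 (z) mm, about 0.11 kg. Origin: centre of its underside, on the board; axes about the jig's.
- half_far: The other pine half, same size, on the far jaw's side, 4 to 8 mm apart from the first at the start. Joint shut: origins 45 mm apart.
- glue: Yellow glue bottle, 60 mm across, 170 mm tall, standing well to the left. Bystander.
- mallet: Joiner's wooden mallet lying to the right, about 310 mm long, 70 mm high. Bystander.
- square: Try square, wooden stock and steel blade, lying far left. Bystander.
- finial: Turned wooden finial, 66 mm across, 100 mm tall, standing far right. Bystander.

How it is judged:
On the way, in this order (a step that is already met when the one before it is completed fails the run):
1. the hold-down lies on its stop (value of joint caul below 0.04 rad), for 0.2 s.
2. the trigger is squeezed while the jaws are still apart (value of joint trigger above 0.1 rad and value of joint pad below 0.001 m), for 0.02 s.
3. the jaws bear on the wood, trigger squeezed (value of joint trigger above 0.03 rad and value of joint pad above 0.0015 m), for 0.2 s.
At the end, for the whole second after the job is handed in: Hold-down on its stop (within 0.04 rad); halves flat on the board, joint shut within 2 mm and 0.05 rad, both pads on the wood (within 2.5 mm); soft pad pressed in 1.5 to 11.5 mm; trigger held squeezed by the fingers (over 0.03 rad, over 4 N on the clamp); all at rest (all of step 3 and value of joint caul below 0.04 rad and value of joint pad below 0.0115 m and contact force between the fingers and clamp above 4 N and y of half_far in the frame of half_near below 0.047 m and angle between the y axis of half_far and the y axis of half_near, either way round below 0.05 rad and y of near_pad_face in the frame of half_near above -0.025 m and y of far_pad_face in the frame of half_far below 0.025 m and height (world z) of each of half_near, half_far below 0.0215 m and linear speed of each of half_near, half_far below 0.01 m/s); the arm keeps its last pose, push and grip.
It fails at once if the hold-down is dropped (falls faster than 2.5 rad/s) (velocity of joint caul below -2.5 rad/s).
It fails at once if the pad is pressed in by more than 13 mm: the pine is crushed (value of joint pad above 0.013 m).
It fails at once if a bystander is moved by more than 30 mm (distance of any of glue, mallet, square, finial from where it was at the start of the episode above 0.03 m).
It also fails if it takes over 54 s, if anything falls off the work surface, if the arm or the gripper's body presses on something with over 40 N, if the wrist force passes 120 N, or if a joint passes its speed limit or range.

## Working session

There is one attempt and no reset: what is moved stays moved. The work goes in short steps, Python scripts to look and compute and a shell command to move; the robot and the scene stay as the last step left them, time stands still between calls to the robot, and variables do not carry over. Pictures are saved under pics/ and viewed, at most 10 in all, crops included, and the job is handed in when it is done.

```bash
mkdir -p pics; ls; python3 - <<'E'
from plant import ctrl, optics
import cv2
s=ctrl.get_state(); print(s)
for n in ["scene","side"]:
    c=optics.read_camera(n); cv2.imwrite(f"pics/{n}0.png",c["color"]); print(n,c["K"].tolist(),c["R"].tolist(),c["t"].tolist())
E
```

```text
pics
{'time': 0.0, 'qpos': array([ 1.13698121e+00,  2.87199852e-01,  1.57819865e+00, -1.13516943e-05,
        1.27861244e+00, -1.50006336e-01]), 'dq': array([-0.0015358 , -0.00033861,  0.00164203, -0.00179981,  0.00072261,
        0.0005709 ]), 'joint_efforts': array([-1.47522355e-04, -4.05959451e+01, -2.92641413e+01, -1.31817733e-04,
        5.63440437e-03, -1.77127663e-05]), 'eef_pos': array([0.18870299, 0.64738865, 0.22991267]), 'tcp_rot': array([ 1.41426892e-01,  9.89947964e-01, -1.15955859e-03, -3.42768078e-04]), 'contact_force': array([-0.1625989 , -0.9976499 ,  0.42741303]), 'wrist_torque': array([-0.02898996, -0.00362105,  0.00564287]), 'finger_force': 0.0, 'opening': 0.9997133232683463}
scene [[513.9891874237758, 0.0, 322.3040858582943], [0.0, 513.9891874237758, 203.1762871811831], [0.0, 0.0, 1.0]] [[0.8414963962919761, 0.5402574110671058, 0.0023968343049076135], [0.43979426595498256, -0.6824263806681935, -0.5838452180169226], [-0.3137910429899731, 0.492357760937286, -0.8118614515938587]] [-0.4682987069374097, -0.20079544870979918, 1.6366378021115664]
side [[423.4770107847063, 0.0, 316.32899349573444], [0.0, 423.4770107847063, 195.77152338996606], [0.0, 0.0, 1.0]] [[0.72802784790346, -0.685348472959395, 0.01652039010685362], [-0.43217702282707793, -0.4775302181503617, -0.7649757588927846], [0.5321639536997789, 0.549783922432708, -0.6438471596715527]] [-0.3943828937749062, 0.29303460240624957, 1.1632593873363535]
```

View pics/scene0.png

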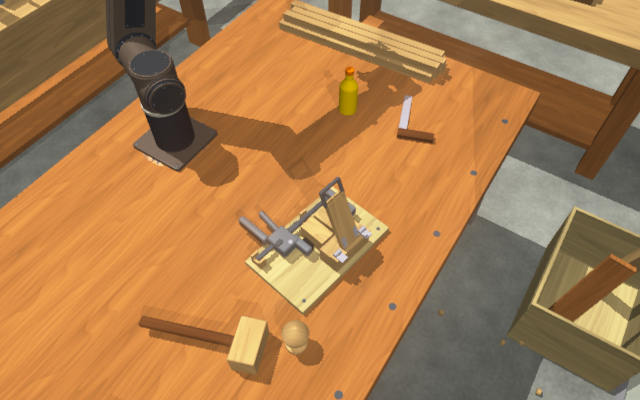

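View pics/side0.png

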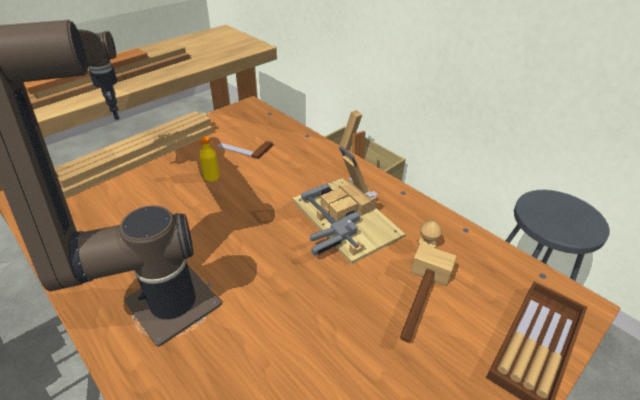

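Scene: the jig is around (318,245), with the clamp's handle at (262,232) to its left, the raised caul at (340,215) and the mallet and finial lower down. Side: the jig is around (347,215). I'll enlarge both.

```bash
python3 - <<'E'
import cv2
a=cv2.imread("pics/scene0.png")[165:320,230:400]; cv2.imwrite("pics/sc.png",cv2.resize(a,None,fx=3.8,fy=3.8,interpolation=cv2.INTER_CUBIC))
a=cv2.imread("pics/side0.png")[135:270,280:420]; cv2.imwrite("pics/si.png",cv2.resize(a,None,fx=4.4,fy=4.4,interpolation=cv2.INTER_CUBIC))
E
```

```text
(no output)
```

View pics/sc.png

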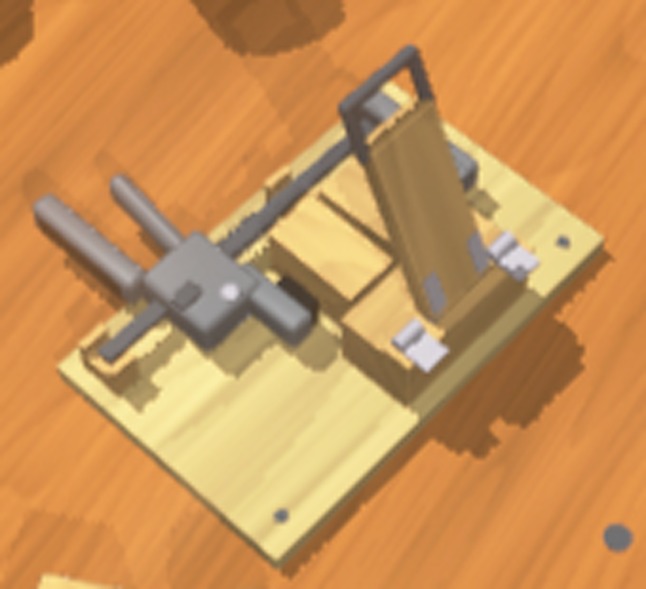

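View pics/si.png

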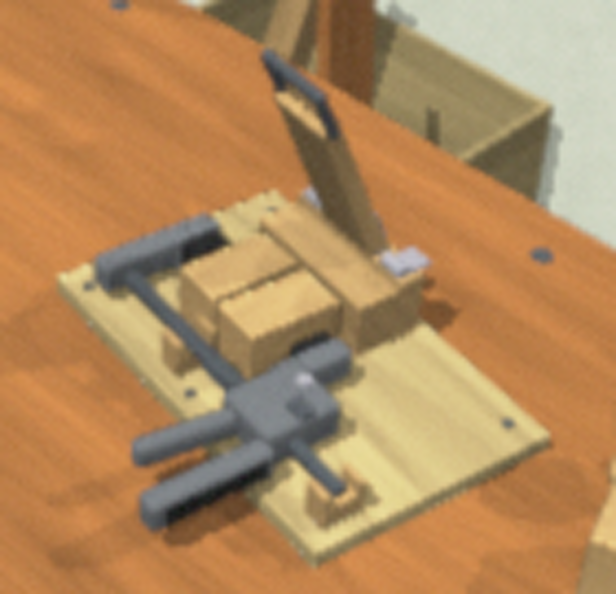

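Scene crop ×3.8: board corners are (60,368), (278,553) and (604,238), rod ends are (345,105) and (412,52), and the handle tip is (45,208). Side crop ×4.4: board corners are (316,553), (550,437), (275,192) and (60,283), rod ends are (330,98) and (268,57), and the handle tip is (152,505).

```bash
cat > jig.py <<'E'
import numpy as np
from scipy.spatial.transform import Rotation as Ro
CAM={'sc':([[513.989,0,322.304],[0,513.989,203.176],[0,0,1]],[[0.8414963962919761,0.5402574110671058,0.0023968343049076135],[0.43979426595498256,-0.6824263806681935,-0.5838452180169226],[-0.3137910429899731,0.492357760937286,-0.8118614515938587]],[-0.4682987069374097,-0.20079544870979918,1.6366378021115664]),
'si':([[423.477,0,316.329],[0,423.477,195.7715],[0,0,1]],[[0.72802784790346,-0.685348472959395,0.01652039010685362],[-0.43217702282707793,-0.4775302181503617,-0.7649757588927846],[0.5321639536997789,0.549783922432708,-0.6438471596715527]],[-0.3943828937749062,0.29303460240624957,1.1632593873363535])}
def proj(c,X):
    K,R,t=map(np.array,CAM[c]); p=K@(R@X+t); return p[:2]/p[2]
def J2W(p,X):  # p: x,y,yaw
    c,s=np.cos(p[2]),np.sin(p[2]); return np.array([p[0]+c*X[0]-s*X[1],p[1]+s*X[0]+c*X[1],X[2]])
def rod(q,y): return np.array([.092-.185*np.cos(q),y,.079+.185*np.sin(q)])
E
python3 - <<'E'
from jig import *
from scipy.optimize import least_squares
def px(c,u,v): return np.array([230+u/3.8,165+v/3.8]) if c=='sc' else np.array([280+u/4.4,135+v/4.4])
hx,hy=.1075,.1725
O=[('b',-1,-1,'sc',60,368),('b',1,-1,'sc',278,553),('b',1,1,'sc',604,238),('b',-1,-1,'si',316,553),('b',1,-1,'si',550,437),('b',1,1,'si',275,192),('b',-1,1,'si',60,283),
('r',-.027,0,'sc',345,105),('r',.027,0,'sc',412,52),('r',-.027,0,'si',330,98),('r',.027,0,'si',268,57),('h',0,0,'sc',45,208),('h',0,0,'si',152,505)]
def f(p):
    r=[]
    for k,a,b,c,u,v in O:
        X={'b':lambda:np.array([p[4]+a*hx,p[5]+b*hy,.018]),'r':lambda:rod(p[3],a),'h':lambda:np.array([-.122,-.0745+p[6],.048])}[k]()
        r+=list(proj(c,J2W(p,X))-px(c,u,v))
    return r
s=least_squares(f,[.6,.15,0,1.2,0,0,0],loss='soft_l1')
print(s.x.round(4)); print(np.array(f(s.x)).reshape(-1,2).round(1))
p=s.x; print('rod',J2W(p,rod(p[3],0)),'hinge',J2W(p,[.092,0,.079]))
E
```

```text
[ 0.5331 -0.0492 -0.1735  1.5166  0.0712 -0.0255 -0.0494]
[[-1.8 -0.1]
 [-0.6  2.8]
 [ 0.1 -0.1]
 [ 0.  -0.5]
 [ 0.4 -1.5]
 [-0.3 -1.4]
 [-1.1 -2.2]
 [-0.1 -0.5]
 [-2.1 -0. ]
 [-0.2 -4.6]
 [ 3.2 -3.7]
 [-0.2  0.3]
 [-0.1 -0.5]]
rod [ 0.61380921 -0.06336657  0.26372812] hinge [ 0.62368482 -0.0650971   0.079     ]
```

```bash
python3 - <<'E'
from jig import *
from scipy.optimize import least_squares
def px(c,u,v): return np.array([230+u/3.8,165+v/3.8]) if c=='sc' else np.array([280+u/4.4,135+v/4.4])
def tri(a,b):
    f=lambda X:np.r_[proj('sc',X)-px('sc',*a),proj('si',X)-px('si',*b)]
    s=least_squares(f,[.6,-.05,.1]);return s.x.round(4),s.fun.round(1)
for n,a,b in [('rod-',(345,105),(330,98)),('rod+',(412,52),(268,57)),('hinge',(467,300),(357,228)),('handletip',(45,208),(152,505)),('trigtip',(120,183),(142,450)),
 ('b--',(60,368),(316,553)),('b+-',(278,553),(550,437)),('b++',(604,238),(275,192)),('white rivet',(230,292),(303,380)),('screw+-',(281,516),(508,424)),('screw++',(563,242),(272,208)),('blk-',(410,400),(360,348)),('caulfree-',(375,145),(328,135)),('caulfree+',(432,102),(282,95))]:
    print(n,*tri(a,b))
E
```

```text
rod- [ 0.6071 -0.0884  0.2528] [-0.5  1.5 -1.3 -1.5]
rod+ [ 0.6166 -0.024   0.2468] [-0.2  0.6 -0.5 -0.6]
hinge [ 0.6915 -0.0638  0.0716] [ 0.1 -0.2  0.2  0.2]
handletip [ 0.3912 -0.1497  0.0468] [-0.1  0.4 -0.3 -0.3]
trigtip [ 0.4231 -0.1036  0.0448] [-0.3  0.8 -0.7 -0.7]
b-- [ 0.4655 -0.235   0.0129] [-0.2  0.4 -0.3 -0.3]
b+- [ 0.6721 -0.2709  0.0156] [-0.6  1.3 -1.4 -1.2]
b++ [0.734  0.0649 0.0142] [-0.2  0.5 -0.5 -0.6]
white rivet [ 0.5474 -0.1411  0.0576] [-0.2  0.4 -0.4 -0.4]
screw+- [ 0.6587 -0.2459  0.0161] [-0.2  0.5 -0.5 -0.5]
screw++ [0.7112 0.0445 0.0187] [-0.   0.1 -0.1 -0.1]
blk- [ 0.6732 -0.1005 -0.0248] [ 0.5 -1.4  1.4  1.4]
caulfree- [ 0.6221 -0.0769  0.2083] [-0.5  1.5 -1.4 -1.5]
caulfree+ [ 0.6334 -0.0246  0.2069] [-0.2  0.6 -0.5 -0.6]
```

```bash
python3 - <<'E'
from jig import *
from scipy.optimize import least_squares
def px(c,u,v): return np.array([230+u/3.8,165+v/3.8]) if c=='sc' else np.array([280+u/4.4,135+v/4.4])
hx,hy=.1075,.1725
O=[('b',-1,-1,'sc',60,368),('b',1,-1,'sc',278,556),('b',1,1,'sc',604,238),('b',-1,-1,'si',316,551),('b',1,-1,'si',550,435),('b',1,1,'si',275,190),('b',-1,1,'si',60,281),
('r',-.027,0,'sc',345,105),('r',.027,0,'sc',412,52),('r',-.027,0,'si',330,98),('r',.027,0,'si',268,57),('h',-.122,-.0745,'sc',45,208),('h',-.122,-.0745,'si',152,505),('g',0,0,'sc',467,300),('g',0,0,'si',357,228)]
def f(p):
    r=[]
    for k,a,b,c,u,v in O:
        X={'b':lambda:np.array([p[4]+a*hx,p[5]+b*hy,.018]),'r':lambda:rod(p[3],a),'g':lambda:np.array([.092,0,.079]),'h':lambda:np.array([a+p[7],b+p[6],.048])}[k]()
        r+=list(proj(c,J2W(p,X))-px(c,u,v))
    return r
s=least_squares(f,[.6,-.05,-.17,1.2,0,0,0,-.05],x_scale=.1)
print(s.x.round(4)); print(np.array(f(s.x)).reshape(-1,2).round(1).tolist())
p=s.x; print('rod',J2W(p,rod(p[3],0)),'hinge',J2W(p,[.092,0,.079]))
for n,y in [('tf',0),('hb',-.085)]: print(n,J2W(p,[p[7]-.065,p[6]+(-.085 if n=='hb' else -.020),.043]))
E
```

```text
[ 0.5991 -0.0522 -0.1725  1.1326  0.0056 -0.0334 -0.0578 -0.0659]
[[-1.6, -0.2], [-0.3, 1.9], [0.2, -0.3], [-0.1, -0.2], [0.2, -1.2], [-0.5, -1.0], [-1.2, -1.8], [1.5, 1.1], [-0.9, 1.8], [-3.1, -0.9], [0.5, -0.0], [-0.3, 0.2], [-0.2, -0.5], [-1.2, -0.8], [0.9, -0.7]]
rod [ 0.61242139 -0.05449537  0.24652465] hinge [ 0.68974536 -0.06796739  0.079     ]
tf [ 0.45678877 -0.10632971  0.043     ]
hb [ 0.44563201 -0.17036506  0.043     ]
```

```bash
R='x'; python3 -m creep '[{"rz":7,"z":-7},{"rz":7,"z":-7},{"rz":7,"z":-7},{"rz":7,"z":-7},{"rz":7,"z":-7},{"rz":7,"z":-7},{"rz":7,"z":-7},{"rz":7,"z":-7},{"rz":7,"z":-7},{"rz":7,"z":-7}]'
python3 -m creep '[{"rz":7},{"rz":6.6},{"x":-28,"y":24.4},{"x":-28,"y":24.4},{"x":-28,"y":24.4},{"x":-28,"y":24.4},{"x":-28,"y":24.4},{"x":-28,"y":24.4},{"x":-28,"y":24.4},{"x":-28,"y":24.4}]'
python3 -m creep '[{"x":-28,"y":24.4},{"x":-28,"y":24.4},{"x":-28,"y":24.4},{"x":-28,"y":24.4},{"x":-28,"y":24.4},{"x":-28,"y":24.4},{"x":-28,"y":24.4},{"x":-28,"y":24.4},{"x":-28,"y":24.4},{"x":-28,"y":24.4,"grip":0.5}]'
```

```text
$[0]: bad value
$[0]: bad value
$[0]: bad value
```

```bash
python3 -m creep '[{"x":0,"y":0,"z":-7,"rx":0,"ry":0,"rz":7,"grip":1},{"x":0,"y":0,"z":-7,"rx":0,"ry":0,"rz":7,"grip":1},{"x":0,"y":0,"z":-7,"rx":0,"ry":0,"rz":7,"grip":1},{"x":0,"y":0,"z":-7,"rx":0,"ry":0,"rz":7,"grip":1},{"x":0,"y":0,"z":-7,"rx":0,"ry":0,"rz":7,"grip":1},{"x":0,"y":0,"z":-7,"rx":0,"ry":0,"rz":7,"grip":1},{"x":0,"y":0,"z":-7,"rx":0,"ry":0,"rz":7,"grip":1},{"x":0,"y":0,"z":-7,"rx":0,"ry":0,"rz":7,"grip":1},{"x":0,"y":0,"z":-7,"rx":0,"ry":0,"rz":7,"grip":1},{"x":0,"y":0,"z":-7,"rx":0,"ry":0,"rz":7,"grip":1}]'
```

```text
time: 0.93
eef_pos: [0.1889, 0.6477, 0.3008]
tcp_rot: [0.686, 0.728, -0.001, 0.0]
contact_force: [-0.1, 0.6, 0.1]
opening: 0.999
finger_force: 0.0
```

```bash
python3 -m creep '[{"x":0,"y":0,"z":0,"rx":0,"ry":0,"rz":7,"grip":1},{"x":0,"y":0,"z":0,"rx":0,"ry":0,"rz":6.6,"grip":1},{"x":-28,"y":24.4,"z":0,"rx":0,"ry":0,"rz":0,"grip":1},{"x":-28,"y":24.4,"z":0,"rx":0,"ry":0,"rz":0,"grip":1},{"x":-28,"y":24.4,"z":0,"rx":0,"ry":0,"rz":0,"grip":1},{"x":-28,"y":24.4,"z":0,"rx":0,"ry":0,"rz":0,"grip":1},{"x":-28,"y":24.4,"z":0,"rx":0,"ry":0,"rz":0,"grip":1},{"x":-28,"y":24.4,"z":0,"rx":0,"ry":0,"rz":0,"grip":1},{"x":-28,"y":24.4,"z":0,"rx":0,"ry":0,"rz":0,"grip":1},{"x":-28,"y":24.4,"z":0,"rx":0,"ry":0,"rz":0,"grip":1}]'
python3 -m creep '[{"x":-28,"y":24.4,"z":0,"rx":0,"ry":0,"rz":0,"grip":1},{"x":-28,"y":24.4,"z":0,"rx":0,"ry":0,"rz":0,"grip":1},{"x":-28,"y":24.4,"z":0,"rx":0,"ry":0,"rz":0,"grip":1},{"x":-28,"y":24.4,"z":0,"rx":0,"ry":0,"rz":0,"grip":1},{"x":-28,"y":24.4,"z":0,"rx":0,"ry":0,"rz":0,"grip":1},{"x":-28,"y":24.4,"z":0,"rx":0,"ry":0,"rz":0,"grip":1},{"x":-28,"y":24.4,"z":0,"rx":0,"ry":0,"rz":0,"grip":1},{"x":-28,"y":24.4,"z":0,"rx":0,"ry":0,"rz":0,"grip":1},{"x":-28,"y":24.4,"z":0,"rx":0,"ry":0,"rz":0,"grip":1},{"x":-28,"y":24.4,"z":0,"rx":0,"ry":0,"rz":0,"grip":0.5}]'
cat > go.py <<'E'
import sys
from jig import *
from plant import ctrl
s=ctrl.get_state();R=Ro.from_quat(s['tcp_rot']).as_matrix()
print(s['time'],s['eef_pos'].round(4),R.round(3).tolist())
print('shift mm',(1000*R.T@(np.array(eval(sys.argv[1]))-s['eef_pos'])).round(1))
E
python3 go.py '[.6124,-.0545,.29]'
```

```text
time: 1.77
eef_pos: [0.3432, 0.3921, 0.3008]
tcp_rot: [0.765, 0.644, -0.0, 0.0]
contact_force: [1.5, 0.7, 1.2]
opening: 0.998
finger_force: 0.0
time: 2.6
eef_pos: [0.5357, 0.0745, 0.3009]
tcp_rot: [0.765, 0.644, -0.0, -0.0]
contact_force: [0.7, 0.3, -0.3]
opening: 0.879
finger_force: 0.0
2.6 [0.5357 0.0745 0.3009] [[0.172, 0.985, -0.001], [0.985, -0.172, 0.0], [0.0, -0.001, -1.0]]
shift mm [-113.9   97.7   10.8]
```

```bash
python3 -m creep '[{"x":-28,"y":24.4,"z":0,"rx":0,"ry":0,"rz":0,"grip":0.5},{"x":-28,"y":24.4,"z":0,"rx":0,"ry":0,"rz":0,"grip":0.5},{"x":-28,"y":24.4,"z":0,"rx":0,"ry":0,"rz":0,"grip":0.5},{"x":-28,"y":24.4,"z":0,"rx":0,"ry":0,"rz":0,"grip":0.5},{"x":0,"y":0,"z":0,"rx":0,"ry":0,"rz":0,"grip":0.5},{"x":0,"y":0,"z":0,"rx":0,"ry":0,"rz":0,"grip":0.5},{"x":0,"y":0,"z":0,"rx":0,"ry":0,"rz":0,"grip":0.5},{"x":0,"y":0,"z":0,"rx":0,"ry":0,"rz":0,"grip":0.5},{"x":0,"y":0,"z":0,"rx":0,"ry":0,"rz":0,"grip":0.5},{"x":0,"y":0,"z":0,"rx":0,"ry":0,"rz":0,"grip":0.5}]'
python3 - <<'E'
from plant import optics
import cv2,pickle
c=optics.read_camera("wrist");pickle.dump(c,open("w1.pkl","wb"));cv2.imwrite("pics/w1.png",cv2.resize(c["color"],(800,500)));print(c["K"],c["R"],c["t"])
E
```

```text
time: 3.43
eef_pos: [0.612, -0.0496, 0.3017]
tcp_rot: [0.765, 0.644, 0.0, 0.0]
contact_force: [-1.2, -0.3, 0.8]
opening: 0.501
finger_force: 0.0
[[309.70691629   0.         321.07623929]
 [  0.         309.70691629 196.33139439]
 [  0.           0.           1.        ]] [[ 9.85420709e-01 -1.70135072e-01  2.89759378e-04]
 [-1.63947883e-01 -9.49126688e-01  2.68848698e-01]
 [-4.54655742e-02 -2.64976580e-01 -9.63182378e-01]] [-0.61172943 -0.00152453  0.46004242]
```

View pics/w1.png

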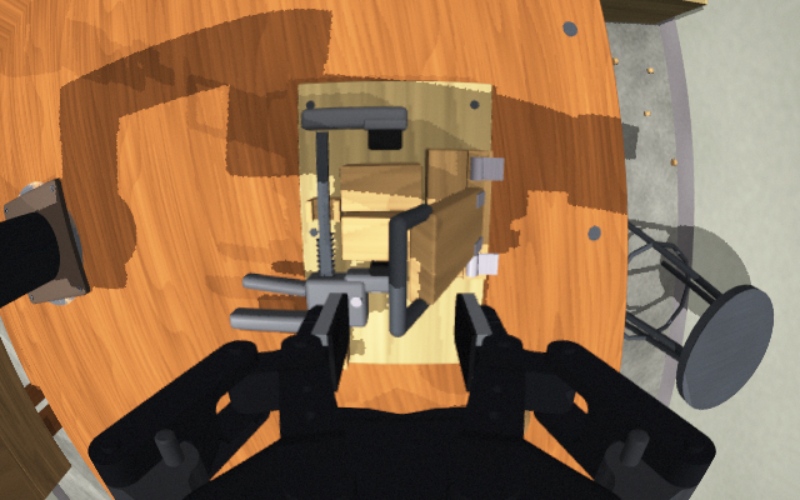

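Wrist view (×1.25): the rod is at column 398, rows 215–333, centred between the fingers. The trigger is at (270,283), the handle at (265,320), and the halves at (380,190) and (375,238).

```bash
cat > wr.py <<'E'
from jig import *
import pickle
def ray(c,u,v,z):
    K=c['K'];d=(np.array([u,v])-K[:2,2])/K[0,0];th=np.hypot(*d)
    r=np.r_[d/th*np.sin(th),np.cos(th)];R=c['R'];o=-R.T@c['t'];w=R.T@r
    return o+w*(z-o[2])/w[2]
P0=[.5991,-.0522,-.1725]
def W2J(p,X):
    c,s=np.cos(p[2]),np.sin(p[2]);d=X[:2]-np.array(p[:2]);return np.array([c*d[0]+s*d[1],-s*d[0]+c*d[1],X[2]])
E
python3 - <<'E'
from wr import *
c=pickle.load(open('w1.pkl','rb'))
for n,u,v,z in [('rod+',398,215,.247),('rod-',398,333,.247),('board++',492,84,.018),('board-+',299,84,.018),('handle back',265,331,.043),('handle front',265,310,.05),('trig front',272,276,.05),('trig back',272,291,.043),('handletip',232,318,.05),('trigtip',244,279,.05),('housing top-left-near',308,323,.06),('nearpadface',372,262,.05),('farpadface',385,149,.045),('half far top +',380,166,.068),('half far -y',378,208,.068),('half near +y',378,217,.068),('half near -y',378,259,.068)]:
    X=ray(c,u/1.25,v/1.25,z);print(n,X.round(4),W2J(P0,X).round(4))
E
```

```text
rod+ [ 0.6153 -0.0213  0.247 ] [0.0106 0.0332 0.247 ]
rod- [ 0.6034 -0.0888  0.247 ] [ 0.0105 -0.0353  0.247 ]
board++ [0.7329 0.0638 0.018 ] [0.1119 0.1372 0.018 ]
board-+ [0.5235 0.1009 0.018 ] [-0.1007  0.1378  0.018 ]
handle back [ 0.4221 -0.1724  0.043 ] [-0.1538 -0.1488  0.043 ]
handle front [ 0.4343 -0.1421  0.05  ] [-0.1469 -0.1168  0.05  ]
trig front [ 0.4554 -0.1024  0.05  ] [-0.1329 -0.0741  0.05  ]
trig back [ 0.4471 -0.1225  0.043 ] [-0.1376 -0.0953  0.043 ]
handletip [ 0.3871 -0.147   0.05  ] [-0.1926 -0.1298  0.05  ]
trigtip [ 0.4197 -0.1006  0.05  ] [-0.1684 -0.0785  0.05  ]
housing top-left-near [ 0.486  -0.1609  0.06  ] [-0.0928 -0.1265  0.06  ]
nearpadface [ 0.5708 -0.1048  0.05  ] [-0.0189 -0.0566  0.05  ]
farpadface [0.6056 0.0102 0.045 ] [-0.0043  0.0625  0.045 ]
half far top + [ 0.599  -0.0049  0.068 ] [-0.0082  0.0466  0.068 ]
half far -y [ 0.5896 -0.0454  0.068 ] [-0.0105  0.0051  0.068 ]
half near +y [ 0.5879 -0.0543  0.068 ] [-0.0106 -0.0039  0.068 ]
half near -y [ 0.5799 -0.0971  0.068 ] [-0.0113 -0.0475  0.068 ]
```

```bash
python3 -m creep '[{"x":-5,"y":-3,"z":10,"rx":0,"ry":0,"rz":0,"grip":0.5},{"x":0,"y":0,"z":10,"rx":0,"ry":0,"rz":0,"grip":0.5},{"x":0,"y":0,"z":10,"rx":0,"ry":0,"rz":0,"grip":0.5},{"x":0,"y":0,"z":10,"rx":0,"ry":0,"rz":0,"grip":0.5},{"x":0,"y":0,"z":10,"rx":0,"ry":0,"rz":0,"grip":0.5},{"x":0,"y":0,"z":10,"rx":0,"ry":0,"rz":0,"grip":0.5},{"x":0,"y":0,"z":10,"rx":0,"ry":0,"rz":0,"grip":0.5},{"x":0,"y":0,"z":3,"rx":0,"ry":0,"rz":0,"grip":0.5},{"x":0,"y":0,"z":0,"rx":0,"ry":0,"rz":0,"grip":0.5},{"x":0,"y":0,"z":0,"rx":0,"ry":0,"rz":0,"grip":0.5}]'
python3 -m creep '[{"x":0,"y":0,"z":0,"rx":0,"ry":0,"rz":0,"grip":0},{"x":0,"y":0,"z":0,"rx":0,"ry":0,"rz":0,"grip":0},{"x":0,"y":0,"z":0,"rx":0,"ry":0,"rz":0,"grip":0},{"x":0,"y":0,"z":0,"rx":0,"ry":0,"rz":0,"grip":0},{"x":0,"y":0,"z":0,"rx":0,"ry":0,"rz":0,"grip":0},{"x":0,"y":0,"z":0,"rx":0,"ry":0,"rz":0,"grip":0},{"x":0,"y":0,"z":0,"rx":0,"ry":0,"rz":0,"grip":0},{"x":0,"y":0,"z":0,"rx":0,"ry":0,"rz":0,"grip":0},{"x":0,"y":0,"z":0,"rx":0,"ry":0,"rz":0,"grip":0},{"x":0,"y":0,"z":0,"rx":0,"ry":0,"rz":0,"grip":0}]' 40
```

```text
time: 4.32
eef_pos: [0.6087, -0.0553, 0.2283]
tcp_rot: [0.765, 0.644, -0.0, -0.0]
contact_force: [0.1, -0.3, 0.5]
opening: 0.5
finger_force: 0.0
time: 5.15
eef_pos: [0.6087, -0.0553, 0.2292]
tcp_rot: [0.765, 0.644, 0.0, 0.0]
contact_force: [-2.5, 0.2, 5.3]
opening: 0.1
finger_force: 39.3
```

```bash
python3 - <<'E'
from wr import *
from plant import ctrl
X=ctrl.get_state()['eef_pos'];print(W2J(P0,X))
q=np.linspace(1.115,0,28);print(np.c_[q[1:],-185*np.diff(np.cos(q)),-185*np.diff(np.sin(q))].round(1).tolist())
E
```

```text
[ 0.01000255 -0.00140587  0.22920207]
[[1.1, -6.8, 3.5], [1.0, -6.6, 3.8], [1.0, -6.5, 4.1], [0.9, -6.3, 4.3], [0.9, -6.1, 4.6], [0.9, -5.9, 4.8], [0.8, -5.7, 5.1], [0.8, -5.5, 5.3], [0.7, -5.3, 5.5], [0.7, -5.1, 5.7], [0.7, -4.8, 5.9], [0.6, -4.6, 6.1], [0.6, -4.3, 6.3], [0.5, -4.0, 6.5], [0.5, -3.8, 6.6], [0.5, -3.5, 6.8], [0.4, -3.2, 6.9], [0.4, -2.9, 7.1], [0.3, -2.6, 7.2], [0.3, -2.3, 7.3], [0.2, -2.0, 7.4], [0.2, -1.7, 7.4], [0.2, -1.4, 7.5], [0.1, -1.1, 7.6], [0.1, -0.8, 7.6], [0.0, -0.5, 7.6], [0.0, -0.2, 7.6]]
```

```bash
python3 -m creep '[{"x":0,"y":-6.8,"z":3.5,"rx":0,"ry":0,"rz":0,"grip":0},{"x":0,"y":-6.6,"z":3.8,"rx":0,"ry":0,"rz":0,"grip":0},{"x":0,"y":-6.5,"z":4.1,"rx":0,"ry":0,"rz":0,"grip":0},{"x":0,"y":-6.3,"z":4.3,"rx":0,"ry":0,"rz":0,"grip":0},{"x":0,"y":-6.1,"z":4.6,"rx":0,"ry":0,"rz":0,"grip":0},{"x":0,"y":-5.9,"z":4.8,"rx":0,"ry":0,"rz":0,"grip":0},{"x":0,"y":-5.7,"z":5.1,"rx":0,"ry":0,"rz":0,"grip":0},{"x":0,"y":-5.5,"z":5.3,"rx":0,"ry":0,"rz":0,"grip":0},{"x":0,"y":-5.3,"z":5.5,"rx":0,"ry":0,"rz":0,"grip":0},{"x":0,"y":0,"z":0,"rx":0,"ry":0,"rz":0,"grip":0}]'; python3 go.py '[.6087,-.0553,.2292]'
```

```text
time: 5.98
eef_pos: [0.5508, -0.045, 0.1872]
tcp_rot: [0.765, 0.644, -0.003, -0.004]
contact_force: [-12.8, 1.0, 11.6]
opening: 0.101
finger_force: 41.8
5.9833 [ 0.5508 -0.045   0.1872] [[0.171, 0.985, -0.01], [0.985, -0.171, 0.002], [-0.0, -0.01, -1.0]]
shift mm [ -0.3  58.4 -42.6]
```

```bash
python3 - <<'E'
import numpy as np
q=np.linspace(.744,0,19);print(np.c_[q[1:],-185*np.diff(np.cos(q)),-185*np.diff(np.sin(q))].round(1).tolist())
E
python3 -m creep '[{"x":0,"y":-6.5,"z":6.5,"rx":0,"ry":0,"rz":0,"grip":0},{"x":0,"y":-5.9,"z":6.4,"rx":0,"ry":0,"rz":0,"grip":0},{"x":0,"y":-4.6,"z":6.1,"rx":0,"ry":0,"rz":0,"grip":0},{"x":0,"y":-4.4,"z":6.3,"rx":0,"ry":0,"rz":0,"grip":0},{"x":0,"y":-4.1,"z":6.4,"rx":0,"ry":0,"rz":0,"grip":0},{"x":0,"y":-3.9,"z":6.6,"rx":0,"ry":0,"rz":0,"grip":0},{"x":0,"y":-3.6,"z":6.7,"rx":0,"ry":0,"rz":0,"grip":0},{"x":0,"y":-3.3,"z":6.9,"rx":0,"ry":0,"rz":0,"grip":0},{"x":0,"y":-3,"z":7,"rx":0,"ry":0,"rz":0,"grip":0},{"x":0,"y":0,"z":0,"rx":0,"ry":0,"rz":0,"grip":0}]'
```

```text
[[0.7, -5.1, 5.7], [0.7, -4.8, 5.9], [0.6, -4.6, 6.1], [0.6, -4.3, 6.3], [0.5, -4.0, 6.5], [0.5, -3.8, 6.6], [0.5, -3.5, 6.8], [0.4, -3.2, 6.9], [0.4, -2.9, 7.1], [0.3, -2.6, 7.2], [0.3, -2.3, 7.3], [0.2, -2.0, 7.4], [0.2, -1.7, 7.4], [0.2, -1.4, 7.5], [0.1, -1.1, 7.6], [0.1, -0.8, 7.6], [0.0, -0.5, 7.6], [0.0, -0.2, 7.6]]
time: 6.82
eef_pos: [0.5118, -0.0381, 0.1251]
tcp_rot: [0.765, 0.644, -0.003, -0.004]
contact_force: [-6.4, 0.7, 1.9]
opening: 0.096
finger_force: 42.4
```

```bash
python3 -m creep '[{"x":0,"y":-3,"z":7,"rx":0,"ry":0,"rz":0,"grip":0},{"x":0,"y":-2.5,"z":7,"rx":0,"ry":0,"rz":0,"grip":0},{"x":0,"y":-2,"z":7,"rx":0,"ry":0,"rz":0,"grip":0},{"x":0,"y":-1.7,"z":7,"rx":0,"ry":0,"rz":0,"grip":0},{"x":0,"y":-1.3,"z":7,"rx":0,"ry":0,"rz":0,"grip":0},{"x":0,"y":-1,"z":7,"rx":0,"ry":0,"rz":0,"grip":0},{"x":0,"y":-0.7,"z":7,"rx":0,"ry":0,"rz":0,"grip":0},{"x":0,"y":-0.3,"z":5,"rx":0,"ry":0,"rz":0,"grip":0},{"x":0,"y":0,"z":3,"rx":0,"ry":0,"rz":0,"grip":0},{"x":0,"y":0,"z":0,"rx":0,"ry":0,"rz":0,"grip":0}]'
```

```text
time: 7.65
eef_pos: [0.499, -0.0358, 0.068]
tcp_rot: [0.765, 0.644, -0.003, -0.005]
contact_force: [-7.0, 1.7, 0.0]
opening: 0.099
finger_force: 43.5
```

Not on the stop yet: about 6 mm still to go and no upward force. I'll go down slowly until it bears.

```bash
python3 -m creep '[{"x":0,"y":0,"z":2,"rx":0,"ry":0,"rz":0,"grip":0},{"x":0,"y":0,"z":2,"rx":0,"ry":0,"rz":0,"grip":0},{"x":0,"y":0,"z":2,"rx":0,"ry":0,"rz":0,"grip":0},{"x":0,"y":0,"z":2,"rx":0,"ry":0,"rz":0,"grip":0},{"x":0,"y":0,"z":0,"rx":0,"ry":0,"rz":0,"grip":0},{"x":0,"y":0,"z":0,"rx":0,"ry":0,"rz":0,"grip":0},{"x":0,"y":0,"z":0,"rx":0,"ry":0,"rz":0,"grip":0},{"x":0,"y":0,"z":0,"rx":0,"ry":0,"rz":0,"grip":0},{"x":0,"y":0,"z":0,"rx":0,"ry":0,"rz":0,"grip":0},{"x":0,"y":0,"z":0,"rx":0,"ry":0,"rz":0,"grip":0}]'
```

```text
time: 8.48
eef_pos: [0.4986, -0.0357, 0.0601]
tcp_rot: [0.765, 0.644, -0.004, -0.005]
contact_force: [-7.5, 0.9, -0.9]
opening: 0.103
finger_force: 43.7
```

```bash
python3 -m creep '[{"x":0,"y":0,"z":1.5,"rx":0,"ry":0,"rz":0,"grip":0},{"x":0,"y":0,"z":1.5,"rx":0,"ry":0,"rz":0,"grip":0},{"x":0,"y":0,"z":1,"rx":0,"ry":0,"rz":0,"grip":0},{"x":0,"y":0,"z":0,"rx":0,"ry":0,"rz":0,"grip":0},{"x":0,"y":0,"z":0,"rx":0,"ry":0,"rz":0,"grip":0},{"x":0,"y":0,"z":0,"rx":0,"ry":0,"rz":0,"grip":0},{"x":0,"y":0,"z":0,"rx":0,"ry":0,"rz":0,"grip":0},{"x":0,"y":0,"z":0,"rx":0,"ry":0,"rz":0,"grip":0},{"x":0,"y":0,"z":0,"rx":0,"ry":0,"rz":0,"grip":0},{"x":0,"y":0,"z":0,"rx":0,"ry":0,"rz":0,"grip":0}]'
python3 - <<'E'
from plant import optics
import cv2,pickle,numpy as np
c=optics.read_camera("scene");a=cv2.resize(c["color"][165:320,230:400],None,fx=2.35,fy=2.9,interpolation=cv2.INTER_CUBIC)
d=optics.read_camera("side");b=cv2.resize(d["color"][135:270,280:420],(400,449),interpolation=cv2.INTER_CUBIC)
cv2.imwrite("pics/s2.png",np.hstack([a[:449],b]))
E
```

```text
time: 9.32
eef_pos: [0.4985, -0.0357, 0.0561]
tcp_rot: [0.765, 0.644, -0.004, -0.005]
contact_force: [-7.8, 1.3, 0.4]
opening: 0.1
finger_force: 43.7
```

View pics/s2.png

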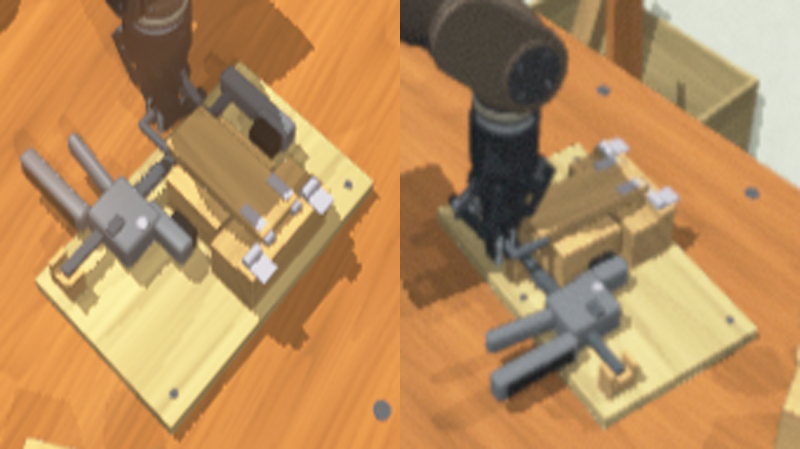

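The caul is nearly level over the halves and its rod is in the fingers, but there's no stop reaction yet. I'll continue down.

```bash
python3 -m creep '[{"x":0,"y":0,"z":1,"rx":0,"ry":0,"rz":0,"grip":0},{"x":0,"y":0,"z":1,"rx":0,"ry":0,"rz":0,"grip":0},{"x":0,"y":0,"z":1,"rx":0,"ry":0,"rz":0,"grip":0},{"x":0,"y":0,"z":0,"rx":0,"ry":0,"rz":0,"grip":0},{"x":0,"y":0,"z":0,"rx":0,"ry":0,"rz":0,"grip":0},{"x":0,"y":0,"z":0,"rx":0,"ry":0,"rz":0,"grip":0},{"x":0,"y":0,"z":0,"rx":0,"ry":0,"rz":0,"grip":0},{"x":0,"y":0,"z":0,"rx":0,"ry":0,"rz":0,"grip":0},{"x":0,"y":0,"z":0,"rx":0,"ry":0,"rz":0,"grip":0},{"x":0,"y":0,"z":0,"rx":0,"ry":0,"rz":0,"grip":0}]'
```

```text
time: 10.25
eef_pos: [0.4985, -0.0357, 0.0539]
tcp_rot: [0.765, 0.644, -0.004, -0.005]
contact_force: [-9.1, 1.8, 4.4]
opening: 0.1
finger_force: 44.4
```

```bash
python3 -m creep '[{"x":0,"y":0,"z":1,"rx":0,"ry":0,"rz":0,"grip":0},{"x":0,"y":0,"z":1,"rx":0,"ry":0,"rz":0,"grip":0},{"x":0,"y":0,"z":1,"rx":0,"ry":0,"rz":0,"grip":0},{"x":0,"y":0,"z":0,"rx":0,"ry":0,"rz":0,"grip":0},{"x":0,"y":0,"z":0,"rx":0,"ry":0,"rz":0,"grip":0},{"x":0,"y":0,"z":0,"rx":0,"ry":0,"rz":0,"grip":0},{"x":0,"y":0,"z":0,"rx":0,"ry":0,"rz":0,"grip":0},{"x":0,"y":0,"z":0,"rx":0,"ry":0,"rz":0,"grip":0},{"x":0,"y":0,"z":0,"rx":0,"ry":0,"rz":0,"grip":0},{"x":0,"y":0,"z":0,"rx":0,"ry":0,"rz":0,"grip":0}]'
```

```text
time: 11.08
eef_pos: [0.4985, -0.0357, 0.0536]
tcp_rot: [0.765, 0.644, -0.005, -0.006]
contact_force: [-17.4, 2.7, 20.0]
opening: 0.104
finger_force: 46.0
```

```bash
python3 -m creep '[{"x":0,"y":0,"z":-2.5,"rx":0,"ry":0,"rz":0,"grip":0},{"x":0,"y":0,"z":0,"rx":0,"ry":0,"rz":0,"grip":0.33},{"x":0,"y":0,"z":0,"rx":0,"ry":0,"rz":0,"grip":0.33},{"x":0,"y":0,"z":0,"rx":0,"ry":0,"rz":0,"grip":0.33},{"x":0,"y":0,"z":0,"rx":0,"ry":0,"rz":0,"grip":0.33},{"x":0,"y":0,"z":-5,"rx":0,"ry":0,"rz":0,"grip":0.33},{"x":0,"y":0,"z":-10,"rx":0,"ry":0,"rz":0,"grip":0.33},{"x":0,"y":0,"z":-20,"rx":0,"ry":0,"rz":0,"grip":0.33},{"x":0,"y":0,"z":-30,"rx":0,"ry":0,"rz":0,"grip":0.33},{"x":0,"y":0,"z":-30,"rx":0,"ry":0,"rz":0,"grip":0.33}]'; python3 - <<'E'
from jig import *
from plant import ctrl
print(ctrl.get_state()['qpos'].round(3), J2W([.5991,-.0522,-.1725],[-.131,-.110,.15]))
E
python3 go.py '[.4512,-.1380,.15]'
```

```text
time: 11.92
eef_pos: [0.5031, -0.0369, 0.1521]
tcp_rot: [0.765, 0.644, -0.0, -0.001]
contact_force: [0.7, 0.4, 0.6]
opening: 0.33
finger_force: 0.0
[-0.275 -0.009  2.059 -0.     1.094 -0.102] [ 0.45116317 -0.13808186  0.15      ]
11.9167 [ 0.5031 -0.0369  0.1521] [[0.171, 0.985, -0.001], [0.985, -0.171, 0.0], [0.0, -0.001, -1.0]]
shift mm [-108.5  -33.8    2.1]
```

```bash
python3 -m creep '[{"x":-27,"y":-8.4,"z":0,"rx":0,"ry":0,"rz":0,"grip":1},{"x":-27,"y":-8.4,"z":0,"rx":0,"ry":0,"rz":0,"grip":1},{"x":-27,"y":-8.4,"z":0,"rx":0,"ry":0,"rz":0,"grip":1},{"x":-27,"y":-8.4,"z":0,"rx":0,"ry":0,"rz":0,"grip":1},{"x":0,"y":0,"z":0,"rx":0,"ry":0,"rz":-7,"grip":1},{"x":0,"y":0,"z":0,"rx":0,"ry":0,"rz":-7,"grip":1},{"x":0,"y":0,"z":0,"rx":0,"ry":0,"rz":-7,"grip":1},{"x":0,"y":0,"z":0,"rx":0,"ry":0,"rz":-7,"grip":1},{"x":0,"y":0,"z":0,"rx":0,"ry":0,"rz":-7,"grip":1},{"x":0,"y":0,"z":0,"rx":0,"ry":0,"rz":-7,"grip":1}]'
python3 -m creep '[{"x":0,"y":0,"z":0,"rx":0,"ry":0,"rz":-7,"grip":1},{"x":0,"y":0,"z":0,"rx":0,"ry":0,"rz":-7,"grip":1},{"x":0,"y":0,"z":0,"rx":0,"ry":0,"rz":-7,"grip":1},{"x":0,"y":0,"z":0,"rx":0,"ry":0,"rz":-7,"grip":1},{"x":0,"y":0,"z":0,"rx":0,"ry":0,"rz":-7,"grip":1},{"x":0,"y":0,"z":0,"rx":0,"ry":0,"rz":-7,"grip":1},{"x":0,"y":0,"z":0,"rx":0,"ry":0,"rz":-6,"grip":1},{"x":0,"y":0,"z":0,"rx":0,"ry":0,"rz":0,"grip":1},{"x":0,"y":0,"z":0,"rx":0,"ry":0,"rz":0,"grip":1},{"x":0,"y":0,"z":0,"rx":0,"ry":0,"rz":0,"grip":1}]'
python3 - <<'E'
from plant import optics
import cv2,pickle
c=optics.read_camera("wrist");pickle.dump(c,open("w2.pkl","wb"));cv2.imwrite("pics/w2.png",cv2.resize(c["color"],(800,500)))
E
python3 go.py '[.4512,-.1380,.15]'
```

```text
time: 12.75
eef_pos: [0.4524, -0.1379, 0.1521]
tcp_rot: [0.481, 0.877, -0.0, 0.001]
contact_force: [0.6, 0.2, 0.4]
opening: 0.995
finger_force: 0.0
time: 13.58
eef_pos: [0.4522, -0.1377, 0.1515]
tcp_rot: [0.087, 0.996, -0.0, 0.0]
contact_force: [0.3, -0.4, -0.4]
opening: 1.001
finger_force: 0.0
13.6333 [ 0.4522 -0.1377  0.1514] [[-0.985, 0.173, 0.001], [0.173, 0.985, -0.0], [-0.001, -0.0, -1.0]]
shift mm [ 0.9 -0.4  1.4]
```

View pics/w2.png

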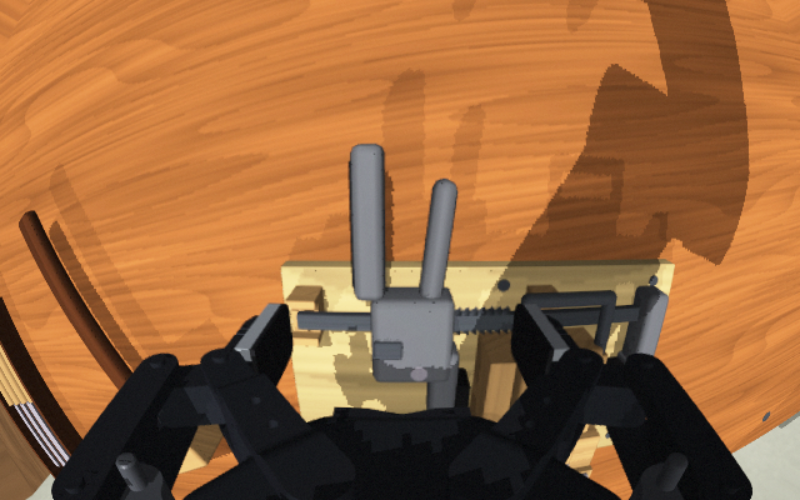

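The caul lies down, with its loop at (570,300). The handle's back edge is at column 351 and the trigger's front edge at about column 451 (row 225); the handle tip is at row 146, and the bar is at row 320.

```bash
python3 - <<'E'
from wr import *
c=pickle.load(open('w2.pkl','rb'))
for n,u,v,z in [('hback',351,215,.05),('hback low',351,215,.04),('tfront',452,225,.05),('tfront low',452,225,.043),('htip',367,146,.05),('bar',480,320,.048),('ttip',445,180,.05),('rod',570,298,.084),('farjaw -y side',640,300,.05)]:
    X=ray(c,u/1.25,v/1.25,z);print(n,X.round(4),W2J(P0,X).round(4))
E
python3 - <<'E'
from wr import *
from plant import ctrl
print(W2J(P0,ctrl.get_state()['eef_pos']))
E
```

```text
hback [ 0.4265 -0.1673  0.05  ] [-0.1503 -0.143   0.05  ]
hback low [ 0.4282 -0.169   0.04  ] [-0.1483 -0.1444  0.04  ]
tfront [ 0.4443 -0.1042  0.05  ] [-0.1435 -0.0778  0.05  ]
tfront low [ 0.446  -0.1036  0.043 ] [-0.142  -0.0769  0.043 ]
htip [ 0.385  -0.1488  0.05  ] [-0.1943 -0.1319  0.05  ]
bar [ 0.517  -0.0932  0.048 ] [-0.0738 -0.0545  0.048 ]
ttip [ 0.4147 -0.1043  0.05  ] [-0.1727 -0.083   0.05  ]
rod [ 0.4951 -0.0386  0.084 ] [-0.1048 -0.0045  0.084 ]
farjaw -y side [0.5292 0.0394 0.05  ] [-0.0846  0.0783  0.05  ]
[-0.13006183 -0.1094895   0.15137766]
```

```bash
python3 -m creep '[{"x":3,"y":-1,"z":15,"rx":0,"ry":0,"rz":0,"grip":1},{"x":0,"y":0,"z":15,"rx":0,"ry":0,"rz":0,"grip":1},{"x":0,"y":0,"z":15,"rx":0,"ry":0,"rz":0,"grip":1},{"x":0,"y":0,"z":15,"rx":0,"ry":0,"rz":0,"grip":1},{"x":0,"y":0,"z":15,"rx":0,"ry":0,"rz":0,"grip":1},{"x":0,"y":0,"z":15,"rx":0,"ry":0,"rz":0,"grip":1},{"x":0,"y":0,"z":15,"rx":0,"ry":0,"rz":0,"grip":1},{"x":0,"y":0,"z":15,"rx":0,"ry":0,"rz":0,"grip":1},{"x":0,"y":0,"z":15,"rx":0,"ry":0,"rz":0,"grip":1},{"x":0,"y":0,"z":0,"rx":0,"ry":0,"rz":0,"grip":1}]'
```

```text
time: 14.47
eef_pos: [0.4468, -0.137, 0.0133]
tcp_rot: [0.087, 0.996, 0.001, -0.003]
contact_force: [-0.4, 0.6, -0.3]
opening: 1.002
finger_force: 0.0
```

```bash
python3 -m creep '[{"x":0,"y":0,"z":0,"rx":0,"ry":0,"rz":0,"grip":0},{"x":0,"y":0,"z":0,"rx":0,"ry":0,"rz":0,"grip":0},{"x":0,"y":0,"z":0,"rx":0,"ry":0,"rz":0,"grip":0},{"x":0,"y":0,"z":0,"rx":0,"ry":0,"rz":0,"grip":0},{"x":0,"y":0,"z":0,"rx":0,"ry":0,"rz":0,"grip":0},{"x":0,"y":0,"z":0,"rx":0,"ry":0,"rz":0,"grip":0},{"x":0,"y":0,"z":0,"rx":0,"ry":0,"rz":0,"grip":0},{"x":0,"y":0,"z":0,"rx":0,"ry":0,"rz":0,"grip":0},{"x":0,"y":0,"z":0,"rx":0,"ry":0,"rz":0,"grip":0},{"x":0,"y":0,"z":0,"rx":0,"ry":0,"rz":0,"grip":0}]' 22
```

```text
time: 15.3
eef_pos: [0.45, -0.1393, 0.0184]
tcp_rot: [0.085, 0.996, -0.001, 0.001]
contact_force: [-4.5, -1.3, 9.1]
opening: 0.507
finger_force: 21.8
```

```bash
python3 -m creep '[{"x":0,"y":0,"z":0,"rx":0,"ry":0,"rz":0,"grip":0.87},{"x":0,"y":0,"z":0,"rx":0,"ry":0,"rz":0,"grip":0.87},{"x":0,"y":0,"z":0,"rx":0,"ry":0,"rz":0,"grip":0.87},{"x":0,"y":0,"z":0,"rx":0,"ry":0,"rz":0,"grip":0.87},{"x":0,"y":0,"z":0,"rx":0,"ry":0,"rz":0,"grip":0.87},{"x":0,"y":0,"z":0,"rx":0,"ry":0,"rz":0,"grip":0.87},{"x":0,"y":0,"z":0,"rx":0,"ry":0,"rz":0,"grip":0.87},{"x":0,"y":0,"z":0,"rx":0,"ry":0,"rz":0,"grip":0.87},{"x":0,"y":0,"z":0,"rx":0,"ry":0,"rz":0,"grip":0.87},{"x":0,"y":0,"z":0,"rx":0,"ry":0,"rz":0,"grip":0.87}]'
python3 - <<'E'
from plant import optics
import cv2,pickle,numpy as np
c=optics.read_camera("wrist");pickle.dump(c,open("w3.pkl","wb"))
a=cv2.resize(c["color"],(800,500));d=optics.read_camera("side")["color"][135:270,280:420]
a[:200,:207]=cv2.resize(d,(207,200));cv2.imwrite("pics/w3.png",a)
E
```

```text
time: 16.13
eef_pos: [0.4488, -0.1381, 0.0159]
tcp_rot: [0.086, 0.996, 0.0, -0.0]
contact_force: [0.2, -0.3, 0.4]
opening: 0.866
finger_force: 0.0
```

View pics/w3.png

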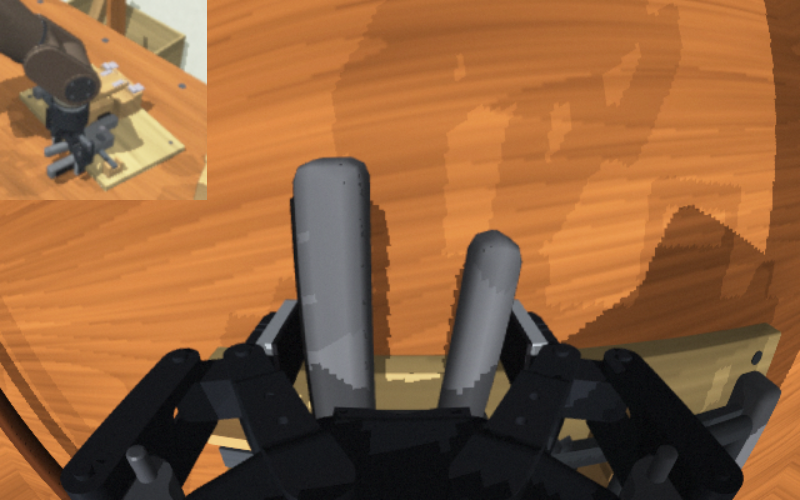

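The fingers straddle the handle (left) and the trigger (right), and the trigger has come back. I'll enlarge the earlier wrist picture to read the starting jaw opening.

```bash
python3 - <<'E'
import pickle,cv2,numpy as np
c=pickle.load(open('w1.pkl','rb'));a=c['color'][75:225,235:385]
cv2.imwrite('pics/w1c.png',cv2.resize(a,(600,600),interpolation=cv2.INTER_CUBIC));print(-c['R'].T@c['t'])
E
```

```text
[0.623477   0.01637687 0.44369187]
```

View pics/w1c.png

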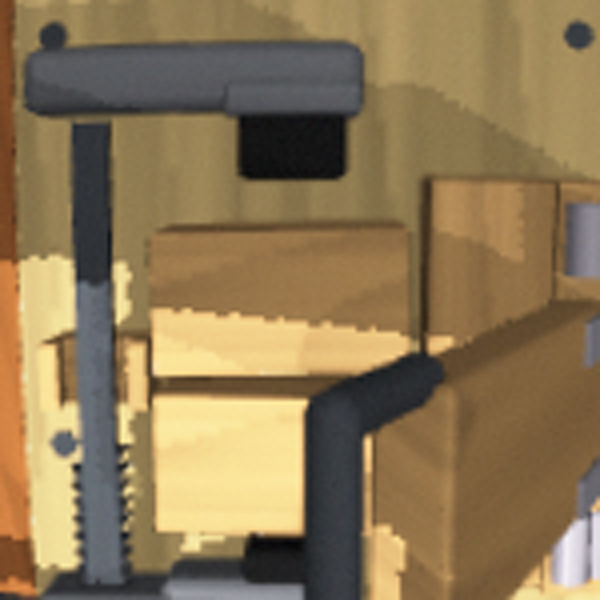

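```bash
python3 - <<'E'
from wr import *
c=pickle.load(open('w1.pkl','rb'))
for n,u,v,zs in [('far face',290,178,(.057,.043,.029)),('near face',275,537,(.057,.043,.029)),('halffar+',280,226,(.068,)),('halffar-',220,377,(.068,)),('halfnear+',220,393,(.068,)),('halfnear-',230,533,(.068,.018))]:
    for z in zs:
        X=ray(c,235+u/4,75+v/4,z);print(n,z,W2J(P0,X).round(4))
E
```

```text
far face 0.057 [-0.0044  0.0624  0.057 ]
far face 0.043 [-0.005   0.0621  0.043 ]
far face 0.029 [-0.0056  0.0618  0.029 ]
near face 0.057 [-0.0102 -0.0538  0.057 ]
near face 0.043 [-0.011  -0.0584  0.043 ]
near face 0.029 [-0.0118 -0.0629  0.029 ]
halffar+ 0.068 [-0.007   0.0481  0.068 ]
halffar- 0.068 [-0.026   0.0016  0.068 ]
halfnear+ 0.068 [-0.0261 -0.0035  0.068 ]
halfnear- 0.068 [-0.024 -0.049  0.068]
halfnear- 0.018 [-0.0288 -0.065   0.018 ]
```

```bash
python3 -m creep '[{"x":0,"y":0,"z":0,"rx":0,"ry":0,"rz":0,"grip":0},{"x":0,"y":0,"z":0,"rx":0,"ry":0,"rz":0,"grip":0},{"x":0,"y":0,"z":0,"rx":0,"ry":0,"rz":0,"grip":0},{"x":0,"y":0,"z":0,"rx":0,"ry":0,"rz":0,"grip":0},{"x":0,"y":0,"z":0,"rx":0,"ry":0,"rz":0,"grip":0},{"x":0,"y":0,"z":0,"rx":0,"ry":0,"rz":0,"grip":0.95},{"x":0,"y":0,"z":0,"rx":0,"ry":0,"rz":0,"grip":0.95},{"x":0,"y":0,"z":0,"rx":0,"ry":0,"rz":0,"grip":0.95},{"x":0,"y":0,"z":0,"rx":0,"ry":0,"rz":0,"grip":0.95},{"x":0,"y":0,"z":0,"rx":0,"ry":0,"rz":0,"grip":0.95}]' 20
python3 -m creep '[{"x":0,"y":0,"z":0,"rx":0,"ry":0,"rz":0,"grip":0.6},{"x":0,"y":0,"z":0,"rx":0,"ry":0,"rz":0,"grip":0.6},{"x":0,"y":0,"z":0,"rx":0,"ry":0,"rz":0,"grip":0.6},{"x":0,"y":0,"z":0,"rx":0,"ry":0,"rz":0,"grip":0.6},{"x":0,"y":0,"z":0,"rx":0,"ry":0,"rz":0,"grip":0.6},{"x":0,"y":0,"z":0,"rx":0,"ry":0,"rz":0,"grip":0.6},{"x":0,"y":0,"z":0,"rx":0,"ry":0,"rz":0,"grip":0.6},{"x":0,"y":0,"z":0,"rx":0,"ry":0,"rz":0,"grip":0.6},{"x":0,"y":0,"z":0,"rx":0,"ry":0,"rz":0,"grip":0.6},{"x":0,"y":0,"z":0,"rx":0,"ry":0,"rz":0,"grip":0.6}]' 20
python3 -m creep '[{"x":0,"y":0,"z":0,"rx":0,"ry":0,"rz":0,"grip":0},{"x":0,"y":0,"z":0,"rx":0,"ry":0,"rz":0,"grip":0},{"x":0,"y":0,"z":0,"rx":0,"ry":0,"rz":0,"grip":0},{"x":0,"y":0,"z":0,"rx":0,"ry":0,"rz":0,"grip":0},{"x":0,"y":0,"z":0,"rx":0,"ry":0,"rz":0,"grip":0},{"x":0,"y":0,"z":0,"rx":0,"ry":0,"rz":0,"grip":0},{"x":0,"y":0,"z":0,"rx":0,"ry":0,"rz":0,"grip":0},{"x":0,"y":0,"z":0,"rx":0,"ry":0,"rz":0,"grip":0},{"x":0,"y":0,"z":0,"rx":0,"ry":0,"rz":0,"grip":0},{"x":0,"y":0,"z":0,"rx":0,"ry":0,"rz":0,"grip":0}]' 20
```

```text
time: 17.07
eef_pos: [0.4488, -0.1382, 0.0158]
tcp_rot: [0.086, 0.996, -0.0, -0.0]
contact_force: [0.0, 0.5, 0.0]
opening: 0.953
finger_force: 0.0
time: 17.9
eef_pos: [0.449, -0.1389, 0.0168]
tcp_rot: [0.085, 0.996, -0.001, -0.0]
contact_force: [-3.3, -0.7, 5.6]
opening: 0.605
finger_force: 8.9
time: 18.73
eef_pos: [0.4492, -0.1391, 0.0174]
tcp_rot: [0.085, 0.996, -0.001, -0.0]
contact_force: [-4.4, -1.2, 9.4]
opening: 0.503
finger_force: 19.8
```

```bash
for i in 1; do python3 -m creep '[{"x":0,"y":0,"z":0,"rx":0,"ry":0,"rz":0,"grip":0.95},{"x":0,"y":0,"z":0,"rx":0,"ry":0,"rz":0,"grip":0.95},{"x":0,"y":0,"z":0,"rx":0,"ry":0,"rz":0,"grip":0.95},{"x":0,"y":0,"z":0,"rx":0,"ry":0,"rz":0,"grip":0.95},{"x":0,"y":0,"z":0,"rx":0,"ry":0,"rz":0,"grip":0},{"x":0,"y":0,"z":0,"rx":0,"ry":0,"rz":0,"grip":0},{"x":0,"y":0,"z":0,"rx":0,"ry":0,"rz":0,"grip":0},{"x":0,"y":0,"z":0,"rx":0,"ry":0,"rz":0,"grip":0},{"x":0,"y":0,"z":0,"rx":0,"ry":0,"rz":0,"grip":0},{"x":0,"y":0,"z":0,"rx":0,"ry":0,"rz":0,"grip":0}]' 20; done
python3 -m creep '[{"x":0,"y":0,"z":0,"rx":0,"ry":0,"rz":0,"grip":0.95},{"x":0,"y":0,"z":0,"rx":0,"ry":0,"rz":0,"grip":0.95},{"x":0,"y":0,"z":0,"rx":0,"ry":0,"rz":0,"grip":0.95},{"x":0,"y":0,"z":0,"rx":0,"ry":0,"rz":0,"grip":0.95},{"x":0,"y":0,"z":0,"rx":0,"ry":0,"rz":0,"grip":0.6},{"x":0,"y":0,"z":0,"rx":0,"ry":0,"rz":0,"grip":0.6},{"x":0,"y":0,"z":0,"rx":0,"ry":0,"rz":0,"grip":0.6},{"x":0,"y":0,"z":0,"rx":0,"ry":0,"rz":0,"grip":0.6},{"x":0,"y":0,"z":0,"rx":0,"ry":0,"rz":0,"grip":0.6},{"x":0,"y":0,"z":0,"rx":0,"ry":0,"rz":0,"grip":0.6}]' 20
python3 -m creep '[{"x":0,"y":0,"z":0,"rx":0,"ry":0,"rz":0,"grip":0.56},{"x":0,"y":0,"z":0,"rx":0,"ry":0,"rz":0,"grip":0.56},{"x":0,"y":0,"z":0,"rx":0,"ry":0,"rz":0,"grip":0.56},{"x":0,"y":0,"z":0,"rx":0,"ry":0,"rz":0,"grip":0.56},{"x":0,"y":0,"z":0,"rx":0,"ry":0,"rz":0,"grip":0.56},{"x":0,"y":0,"z":0,"rx":0,"ry":0,"rz":0,"grip":0.56},{"x":0,"y":0,"z":0,"rx":0,"ry":0,"rz":0,"grip":0.56},{"x":0,"y":0,"z":0,"rx":0,"ry":0,"rz":0,"grip":0.56},{"x":0,"y":0,"z":0,"rx":0,"ry":0,"rz":0,"grip":0.56},{"x":0,"y":0,"z":0,"rx":0,"ry":0,"rz":0,"grip":0.56}]' 20
```

```text
time: 19.57
eef_pos: [0.4491, -0.139, 0.0172]
tcp_rot: [0.085, 0.996, -0.001, -0.0]
contact_force: [-4.0, -0.3, 9.6]
opening: 0.5
finger_force: 20.1
time: 20.4
eef_pos: [0.4488, -0.1388, 0.0166]
tcp_rot: [0.085, 0.996, -0.001, -0.0]
contact_force: [-3.6, -0.1, 5.8]
opening: 0.598
finger_force: 8.5
time: 21.23
eef_pos: [0.4488, -0.1391, 0.017]
tcp_rot: [0.085, 0.996, -0.001, -0.001]
contact_force: [-4.4, -0.5, 6.8]
opening: 0.567
finger_force: 9.1
```

```bash
python3 -m creep '[{"x":0,"y":0,"z":0,"rx":0,"ry":0,"rz":0,"grip":0},{"x":0,"y":0,"z":0,"rx":0,"ry":0,"rz":0,"grip":0},{"x":0,"y":0,"z":0,"rx":0,"ry":0,"rz":0,"grip":0},{"x":0,"y":0,"z":0,"rx":0,"ry":0,"rz":0,"grip":0},{"x":0,"y":0,"z":0,"rx":0,"ry":0,"rz":0,"grip":0.95},{"x":0,"y":0,"z":0,"rx":0,"ry":0,"rz":0,"grip":0.95},{"x":0,"y":0,"z":0,"rx":0,"ry":0,"rz":0,"grip":0.95},{"x":0,"y":0,"z":0,"rx":0,"ry":0,"rz":0,"grip":0.95},{"x":0,"y":0,"z":0,"rx":0,"ry":0,"rz":0,"grip":0.95},{"x":0,"y":0,"z":0,"rx":0,"ry":0,"rz":0,"grip":0.95}]' 20
python3 -m creep '[{"x":0,"y":0,"z":0,"rx":0,"ry":0,"rz":0,"grip":0.6},{"x":0,"y":0,"z":0,"rx":0,"ry":0,"rz":0,"grip":0.6},{"x":0,"y":0,"z":0,"rx":0,"ry":0,"rz":0,"grip":0.6},{"x":0,"y":0,"z":0,"rx":0,"ry":0,"rz":0,"grip":0.6},{"x":0,"y":0,"z":0,"rx":0,"ry":0,"rz":0,"grip":0.6},{"x":0,"y":0,"z":0,"rx":0,"ry":0,"rz":0,"grip":0.6},{"x":0,"y":0,"z":0,"rx":0,"ry":0,"rz":0,"grip":0.6},{"x":0,"y":0,"z":0,"rx":0,"ry":0,"rz":0,"grip":0.6},{"x":0,"y":0,"z":0,"rx":0,"ry":0,"rz":0,"grip":0.6},{"x":0,"y":0,"z":0,"rx":0,"ry":0,"rz":0,"grip":0.6}]' 20
python3 -m creep '[{"x":0,"y":0,"z":0,"rx":0,"ry":0,"rz":0,"grip":0.56},{"x":0,"y":0,"z":0,"rx":0,"ry":0,"rz":0,"grip":0.56},{"x":0,"y":0,"z":0,"rx":0,"ry":0,"rz":0,"grip":0.56},{"x":0,"y":0,"z":0,"rx":0,"ry":0,"rz":0,"grip":0.56},{"x":0,"y":0,"z":0,"rx":0,"ry":0,"rz":0,"grip":0.56},{"x":0,"y":0,"z":0,"rx":0,"ry":0,"rz":0,"grip":0.56},{"x":0,"y":0,"z":0,"rx":0,"ry":0,"rz":0,"grip":0.56},{"x":0,"y":0,"z":0,"rx":0,"ry":0,"rz":0,"grip":0.56},{"x":0,"y":0,"z":0,"rx":0,"ry":0,"rz":0,"grip":0.56},{"x":0,"y":0,"z":0,"rx":0,"ry":0,"rz":0,"grip":0.56}]' 20
```

```text
time: 22.07
eef_pos: [0.449, -0.1384, 0.016]
tcp_rot: [0.086, 0.996, -0.0, 0.0]
contact_force: [-0.3, 0.1, -0.3]
opening: 0.948
finger_force: 0.0
time: 22.9
eef_pos: [0.4489, -0.1384, 0.0165]
tcp_rot: [0.085, 0.996, -0.0, -0.0]
contact_force: [-2.6, 0.9, 5.5]
opening: 0.603
finger_force: 8.5
time: 23.73
eef_pos: [0.4488, -0.1389, 0.0169]
tcp_rot: [0.085, 0.996, -0.001, -0.001]
contact_force: [-4.6, -0.5, 7.5]
opening: 0.562
finger_force: 11.2
```

```bash
python3 -m creep '[{"x":0,"y":0,"z":0,"rx":0,"ry":0,"rz":0,"grip":0.53},{"x":0,"y":0,"z":0,"rx":0,"ry":0,"rz":0,"grip":0.53},{"x":0,"y":0,"z":0,"rx":0,"ry":0,"rz":0,"grip":0.53},{"x":0,"y":0,"z":0,"rx":0,"ry":0,"rz":0,"grip":0.53},{"x":0,"y":0,"z":0,"rx":0,"ry":0,"rz":0,"grip":0.53},{"x":0,"y":0,"z":0,"rx":0,"ry":0,"rz":0,"grip":0.53},{"x":0,"y":0,"z":0,"rx":0,"ry":0,"rz":0,"grip":0.53},{"x":0,"y":0,"z":0,"rx":0,"ry":0,"rz":0,"grip":0.53},{"x":0,"y":0,"z":0,"rx":0,"ry":0,"rz":0,"grip":0.53},{"x":0,"y":0,"z":0,"rx":0,"ry":0,"rz":0,"grip":0.53}]' 20
python3 -m creep '[{"x":0,"y":0,"z":0,"rx":0,"ry":0,"rz":0,"grip":0},{"x":0,"y":0,"z":0,"rx":0,"ry":0,"rz":0,"grip":0},{"x":0,"y":0,"z":0,"rx":0,"ry":0,"rz":0,"grip":0},{"x":0,"y":0,"z":0,"rx":0,"ry":0,"rz":0,"grip":0},{"x":0,"y":0,"z":0,"rx":0,"ry":0,"rz":0,"grip":0},{"x":0,"y":0,"z":0,"rx":0,"ry":0,"rz":0,"grip":0},{"x":0,"y":0,"z":0,"rx":0,"ry":0,"rz":0,"grip":0},{"x":0,"y":0,"z":0,"rx":0,"ry":0,"rz":0,"grip":0},{"x":0,"y":0,"z":0,"rx":0,"ry":0,"rz":0,"grip":0},{"x":0,"y":0,"z":0,"rx":0,"ry":0,"rz":0,"grip":0}]' 20
```

```text
time: 24.57
eef_pos: [0.4487, -0.1393, 0.0172]
tcp_rot: [0.085, 0.996, -0.001, -0.001]
contact_force: [-6.2, -0.7, 9.7]
opening: 0.527
finger_force: 13.3
time: 25.4
eef_pos: [0.4487, -0.1394, 0.0175]
tcp_rot: [0.085, 0.996, -0.001, -0.001]
contact_force: [-7.0, -2.5, 11.8]
opening: 0.502
finger_force: 19.8
```

The finger load rose from about 9 N to 13 N, so the joint is shut and the pad is in by about 3–4 mm. One more stroke, in probed steps, will press it in plainly. It stays safe because the stroke limits it to about 8.5 mm.

```bash
python3 -m creep '[{"x":0,"y":0,"z":0,"rx":0,"ry":0,"rz":0,"grip":0.95},{"x":0,"y":0,"z":0,"rx":0,"ry":0,"rz":0,"grip":0.95},{"x":0,"y":0,"z":0,"rx":0,"ry":0,"rz":0,"grip":0.95},{"x":0,"y":0,"z":0,"rx":0,"ry":0,"rz":0,"grip":0.95},{"x":0,"y":0,"z":0,"rx":0,"ry":0,"rz":0,"grip":0.65},{"x":0,"y":0,"z":0,"rx":0,"ry":0,"rz":0,"grip":0.65},{"x":0,"y":0,"z":0,"rx":0,"ry":0,"rz":0,"grip":0.65},{"x":0,"y":0,"z":0,"rx":0,"ry":0,"rz":0,"grip":0.65},{"x":0,"y":0,"z":0,"rx":0,"ry":0,"rz":0,"grip":0.65},{"x":0,"y":0,"z":0,"rx":0,"ry":0,"rz":0,"grip":0.65}]' 20
python3 -m creep '[{"x":0,"y":0,"z":0,"rx":0,"ry":0,"rz":0,"grip":0.6},{"x":0,"y":0,"z":0,"rx":0,"ry":0,"rz":0,"grip":0.6},{"x":0,"y":0,"z":0,"rx":0,"ry":0,"rz":0,"grip":0.6},{"x":0,"y":0,"z":0,"rx":0,"ry":0,"rz":0,"grip":0.6},{"x":0,"y":0,"z":0,"rx":0,"ry":0,"rz":0,"grip":0.6},{"x":0,"y":0,"z":0,"rx":0,"ry":0,"rz":0,"grip":0.6},{"x":0,"y":0,"z":0,"rx":0,"ry":0,"rz":0,"grip":0.6},{"x":0,"y":0,"z":0,"rx":0,"ry":0,"rz":0,"grip":0.6},{"x":0,"y":0,"z":0,"rx":0,"ry":0,"rz":0,"grip":0.6},{"x":0,"y":0,"z":0,"rx":0,"ry":0,"rz":0,"grip":0.6}]' 20
```

```text
time: 26.23
eef_pos: [0.4489, -0.1389, 0.0168]
tcp_rot: [0.085, 0.996, -0.001, -0.0]
contact_force: [-3.5, -0.5, 6.5]
opening: 0.655
finger_force: 11.5
time: 27.07
eef_pos: [0.4488, -0.1395, 0.0174]
tcp_rot: [0.084, 0.996, -0.001, -0.001]
contact_force: [-6.0, -0.9, 10.8]
opening: 0.601
finger_force: 17.2
```

The load at 0.60 opening is 17.2 N against about 8.7 N unloaded. That is roughly 21 N at the jaws, or a pad press of 6–7 mm, so I'll hold here. One last look before handing in.

```bash
python3 - <<'E'
from plant import optics
import cv2,numpy as np
c=optics.read_camera("scene")["color"];d=optics.read_camera("side")["color"]
cv2.imwrite("pics/end.png",np.hstack([cv2.resize(c[165:320,230:400],(400,365),interpolation=cv2.INTER_CUBIC),cv2.resize(d[135:270,280:420],(400,365),interpolation=cv2.INTER_CUBIC)]))
E
```

```text
(no output)
```

View pics/end.png

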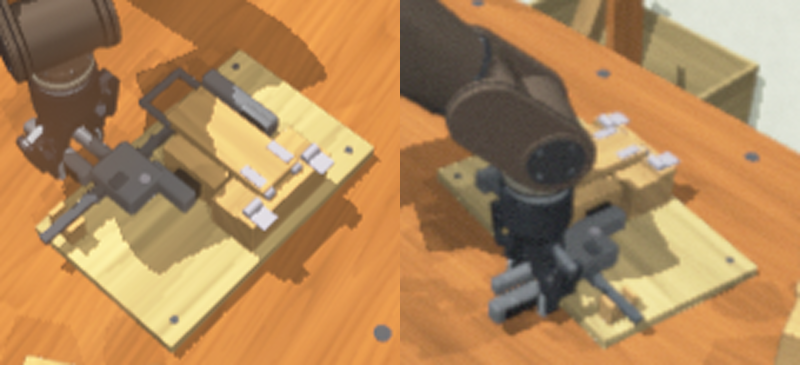

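The caul is down on its stop at (225,140). The far jaw is drawn right up at (240,100), the near pad is at the wood at (190,185), and the fingers hold the trigger.

```bash
python3 -c "
from plant import sign_off;print(sign_off())"
```

```text
the job is handed in; nothing more can be done
None
```

I handed the job in at about 27 s of the 54 s, but sign-off gave no verdict. The hold-down is on its stop and the joint is clamped shut, with the soft pad pressed in an estimated 6–7 mm (worked out from finger force, not measured directly). The gripper still holds the trigger squeezed at about 17 N, and I did not touch the bystanders.

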